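# Pack the field repair kit, slide its lid home and draw-latch it shut

## Task

Pack every soldering tin, the grey test clip and the white eraser pad that are on the cabinet top (two or three of these four are there) into the yellow transit case, well down inside so that the lid can lie flat on the rim. Then lay the lid on the case, slide it fully home under the steel bridge, fold the latch claw over so that it hooks behind the keeper on the lid while the red lever is still up, and swing the lever down over centre until it lies flat and the claw pulls the lid tight. Leave the other things on the cabinet where they are.

Things in the scene. Friction and masses are not known exactly. Their poses are not given: they have to be found in the camera images.
- case: Open yellow case, bolted down; place and yaw vary. Origin: centre of its underside; z up, x along it from the latch end (-x, near the robot) to the plain end (+x). Cavity x -71..71, y -48..48 mm, floor at z 5, rim (the lid rests on it) at z 42; outside 158 x 120. Guide cheeks on both long sides, inner faces y +-56.5 to z 50, flared to y +-64 at z 56, keep the lid straight.
- bridge (a point): Steel bridge across the latch end; this point is the middle of its underside, case frame x -87, y 0, z 50.5 mm. The bridge spans x -98..-76, y -66..66, z 50.5..56.5. Under and beyond it a black deck (x -154..-78, y -50..50, top z 42) carries the draw latch with bracket ears at x -136..-122, y +-22..26, up to z 76.
- lid: Loose yellow lid, 0.2 to 0.33 kg, plate 169 (x) x 108 (y) x 6 mm; origin: centre of its underside, z up; starts flat on the cabinet top. Black grip bar on top 40 (x) x 18 (y) mm, centred at x +8, y 0, z 6..36: pinch it across y. Low rib (z 12) at x 69..79. The plate ahead (-x) of the keeper is a tongue that slides under the bridge.
- keeper (a point): Keeper on the lid: upright steel plate, lid frame x -70.5..-63.5, y -12..12, up to z 20 mm; this point is the top middle of its +x face, lid frame (-63.5, 0, 20). The lid is home when the keeper's -x face meets the bridge. Set the lid down between the cheeks about 25 mm short of home (on the +x side), then slide it towards -x.
- lid_home (a point): Point fixed to the case, where the lid's origin is when the lid is fully home (lid turned the same way as the case): case frame x -5.5, y 0, z 42 mm. Axes as the case.
- latch_pivot (a point): Hinge axis of the red lever, on the case: case frame x -129, y 0, z 67 mm; the axis runs along the case's y.
- latch_lever (a joint): Lever angle in rad: 0 = closed, lying flat towards case -x (past dead centre, at its stop); 1.57 = straight up; 1.75 = open stop, leaning slightly towards the lid. Starts open (1.55 to 1.75). Light friction (0.05 N m), stays where it is left.
- lever_tip (a point): Free end of the red lever: a flat bar 20 mm wide, 6 mm thick, end 60 mm from latch_pivot. Pushing it from the lid side towards -x and down closes it.
- latch_claw (a joint): Angle (rad) of the claw, two arms and a head, on a pin on the lever, 15 mm from latch_pivot at lever angle - 0.17 (dead centre: lever 0.17). Elevation of the arms above case +x = latch_claw - latch_lever. Starts folded back past vertical (latch_claw 3.85, its stop), resting by its weight; pushed past vertical to the lid side it falls by its weight. About 1.5 hooked with lever up, 0 closed.
- claw_head: Steel head, 38 mm wide. Origin on the inner face of its tooth, 72.5 mm from the claw's hinge pin; x outward along the claw, y along the hinge. The tooth (24 wide, 7 thick) reaches 12.5 mm along -z and must drop behind the keeper, on its +x side, with 10 mm slack when lid home, lever up. Sprung along x: 5 mm, 3.5 N/mm.
- claw_tab (a point): Middle of the red finger tab (20 long x 14 wide x 6 mm) on the claw head, 22 mm outward from its origin along its x; with the claw folded back it is the highest part of the latch (about 165 mm above the cabinet).
- tin_a: Soldering-paste tin, green with a yellow screw lid, 39 mm diameter, 28 mm high, origin at the centre of its underside. To pack, if present.
- tin_b: Another such tin, 39 mm diameter, 28 mm high, origin at the centre of its underside. To pack, if present.
- clip: Grey test clip, 17 (x) x 40 (y) x 15 (z) mm, origin at the centre of its underside; grasp across x (12 mm wide low down). To pack, if present.
- eraser: White eraser pad, 22 (x) x 34 (y) x 16 (z) mm with sloping flanks, origin at the centre of its underside; grasp across x. To pack, if present.
- tweezers: Black tweezers lying flat near the right wall, bystander.
- scraper: Slim blue scraper lying flat near the right wall, bystander.
- dropper: Small amber dropper bottle, 26 mm wide, 67 mm high, beside the big grey instrument, bystander.
- marker: White marker with a blue cap, 75 mm, lying at the far left, bystander.

How it is judged (in metres and radians):
On the way, in this order (a step that is already met when the one before it is completed fails the run):
1. everything to pack lies in the case (x of tin_a in the frame of case between -0.071 and 0.071 m and y of tin_a in the frame of case between -0.048 and 0.048 m and z of tin_a in the frame of case between 0 and 0.013 m and x of tin_b in the frame of case between -0.071 and 0.071 m and y of tin_b in the frame of case between -0.048 and 0.048 m and z of tin_b in the frame of case between 0 and 0.013 m and x of clip in the frame of case between -0.071 and 0.071 m and y of clip in the frame of case between -0.048 and 0.048 m and z of clip in the frame of case between 0 and 0.027 m and x of eraser in the frame of case between -0.071 and 0.071 m and y of eraser in the frame of case between -0.048 and 0.048 m and z of eraser in the frame of case between 0 and 0.027 m), for 0.2 s.
2. the lid lies on the case, slid home under the bridge (within 8 mm), lever still up (x of lid in the frame of lid_home between -0.003 and 0.008 m and y of lid in the frame of lid_home between -0.004 and 0.004 m and z of lid in the frame of lid_home between -0.003 and 0.003 m and angle between lid's own z axis and vertical below 0.05 rad and value of joint latch_lever above 1.2 rad), for 0.2 s.
3. the claw is down behind the keeper while the lever is still up (x of claw_head in the frame of lid between -0.066 and -0.042 m and z of claw_head in the frame of lid between 0.012 and 0.0265 m and value of joint latch_lever above 1.2 rad), for 0.2 s.
At the end, for the whole second after the job is handed in: Each present item lies on the case floor (origin under 13 mm for tins, 27 mm for clip and eraser, above the case underside); lid home within 2.5 mm along, 4 mm across, flat; claw hooked behind the keeper, pulling over 2 N; lever below 0.06 rad; at rest (all of step 1 and x of lid in the frame of lid_home between -0.003 and 0.0025 m and y of lid in the frame of lid_home between -0.004 and 0.004 m and z of lid in the frame of lid_home between -0.003 and 0.003 m and angle between lid's own z axis and vertical below 0.05 rad and x of claw_head in the frame of lid between -0.066 and -0.042 m and z of claw_head in the frame of lid between 0.012 and 0.0265 m and value of joint latch_lever below 0.06 rad and contact force between claw_head and lid above 2 N and linear speed of lid below 0.01 m/s); the robot touches nothing.
It fails at once if a bystander is moved more than 4 cm (distance of any of tweezers, scraper, dropper, marker from where it was at the start of the episode above 0.04 m).
Of tin_a, tin_b, clip, eraser only 2 to 3 are there at a start; the rules pass over those that are not, and their reading is None.
At some moment in a run one of tin_a, tin_b, clip, eraser may be knocked a few centimetres aside while the robot is not near it.
Once in a run the grip may slacken for a moment while it holds something.
It also fails if it takes over 210 s, if anything falls off the work surface, if the arm or the gripper's body presses on something with over 40 N, if the wrist force passes 120 N, or if a joint passes its speed limit or range.

## Robot

A 7-joint arm with a two-finger parallel gripper is mounted at the origin on a cart in front of the work surface, level with it; the furniture and walls round the work are solid. World frame = base frame: x ahead of the robot, y to its left, z up, the work surface at z = 0. Lengths are in mm, angles in rad, forces in N, time in s.
With the tool pointing down it reaches from about 400 to 875 mm from the base axis. Payload 4.4 kg.
Tool frame: the origin (TCP) lies between the finger pads; the fingertips stand 22 mm ahead of it and the grasp point (between the pads) lies 3 mm ahead of it; z points along the fingers, y is the line along which they close (so a half turn about z gives the same grasp; the last joint's range is limited). The gripper opens to 85 mm and grips with 20 to 120 N. Pads are 22 mm wide; open, the fingers measure 114 mm over their backs; the gripper's body (76 mm by 85 mm) begins 54 mm behind the grasp point. The pads swing forward as they close: fully open they stand 13 mm farther back than shut.
Start: joints at [-1.199, 0.628, 0.038, 1.517, -0.027, 0.996, -0.02], TCP at [275.546, 588.721, 253.313] pointing down, gripper open.
Joint ranges: [-3.06, 3.06], [-0.37, 2.12], [-1.25, 1.32], [0.18, 2.47], [-1.1, 4.24], [0.23, 1.98], [-2.94, 2.94]. Speed limits (rad/s): [2.57, 2.57, 3.14, 3.14, 3.14, 3.14, 3.14].

## Interface

Orientations are given as [roll, pitch, yaw] about the fixed x, y, z axes, in that order (R = Rz(yaw) Ry(pitch) Rx(roll)).
In Python, from cell import ctrl gives the robot as it stands.
- The arm moves only by the tool step_arm, never from a script. Its argument "plan" is a list of rows, each an object of numbers: "dx", "dy", "dz": the shift along the tool's x, y, z scaled (see below); "ax", "ay", "az": the turn, a rotation vector about the tool's x, y, z scaled (see below); "gripper": the opening, from 0 (shut) to 1 (fully open). A call has 1 to 20 rows; each row shifts and turns the commanded pose from where the row before left it, along the tool's axes as they then stand; what a row does not reach is not made up. The controller multiplies each number of a shift by 0.3 m and each number of a turn by 90 degrees. A row lasts 1/8 s, in which the tool goes at most 62.5 mm and 10.7 degrees, less where a joint would pass 70% of its speed; a pose out of reach is approached as far as the arm can. A call with a number of a shift or a turn outside -1 to 1 is refused whole. A call with a gripper value outside its range is refused whole. The fingers move at their own pace and stop on an object; the grip force is fixed at half the most. Time passes only in rows, so rows that do not move let the fingers close. It gives the time, the measured TCP pose, the force, the opening and the grip force at its end, in the units of the state.
- ctrl.read_state(): the state, without advancing time (a new reading comes with each control period).
- ctrl.get_image(name): name is "side" or "top"; returns a dict with "color" (420x560x3 uint8, red, green, blue), "range_z" (420x560 float32, mm along the optical axis (not along the pixel's ray), 0 where there is no reading), "fx", "fy", "cx", "cy" (pixels), "T" (4x4, takes a point from camera to world coordinates). Camera axes: x right, y down, z forward; pixel columns grow to the right and rows downward; lengths in mm; the calibration is good to about 2 mm. A picture is of the moment at which its call begins.
- ctrl.finish_job(): hands the job in; it is judged then, once.
The state is a dict: "clock": time; "qpos": joint angles; "qd": joint speeds; "tau": joint torques, N m; "eef_pos": TCP position; "tool_rot": TCP orientation; "force": force on the tool from outside, world axes, zero at the start; "torque": the same for the moment, N m; "width": finger opening in mm; "gripper_force": force on a finger pad.
Only numpy, scipy, OpenCV 4.12 (cv2) and the standard library are available. Lean on these libraries where they do the work, as an engineer would, in place of code of your own. Each camera call takes 0.05 s, during which the arm holds its last target. There are 200 camera calls.

## Working session

There is one attempt and no reset: what is moved stays moved. The work goes in short steps, Python scripts to look and compute and a tool call to move; the robot and the scene stay as the last step left them, time stands still between calls to the robot, and variables do not carry over. Pictures are saved under pics/ and viewed, at most 14 in all, crops included, and the job is handed in when it is done.

Besides the shell and the picture viewer there is one more tool, called as a command line: name --argument value ..., lists and objects as JSON in quotes. step_arm: Moves the arm, as the interface text tells. Shifts and turns lie within -1 to 1; 1 stands for 0.3 m of shift or 90 degrees of turn. Its arguments: {"type":"object","properties":{"plan":{"type":"array"}},"required":["plan"]}

```bash
mkdir -p pics; ls
cat > h.py <<'E'
import numpy as np, cv2
from cell import ctrl
def grab(n,name=None):
    im=ctrl.get_image(n)
    if name: cv2.imwrite('pics/'+name+'.png',im['color'][:,:,::-1])
    return im
def cloud(im):
    z=im['range_z'].astype(float); h,w=z.shape
    u,v=np.meshgrid(np.arange(w),np.arange(h))
    P=np.stack([(u-im['cx'])*z/im['fx'],(v-im['cy'])*z/im['fy'],z],-1)
    W=P@im['T'][:3,:3].T+im['T'][:3,3]
    W[z==0]=np.nan
    return W
E
python3 - <<'E'
from h import *
for n in('top','side'):
    im=grab(n,n+'0'); print(n,im['fx'],im['T'].round(3).tolist()); np.savez(n+'0.npz',**im)
print(ctrl.read_state())
E
```

```text
pics
top 408.3519679701661 [[0.023, -0.992, 0.122, 412.606], [-1.0, -0.021, 0.015, -30.676], [-0.013, -0.123, -0.992, 1311.306], [0.0, 0.0, 0.0, 1.0]]
side 490.48078043473424 [[-0.997, -0.03, 0.065, 477.925], [-0.07, 0.593, -0.802, 921.078], [-0.014, -0.805, -0.594, 781.683], [0.0, 0.0, 0.0, 1.0]]
{'clock': 0.1, 'qpos': array([-1.19879901,  0.62925189,  0.03848479,  1.51826426, -0.0270043 ,
        0.99627958, -0.02002448]), 'qd': array([ 9.77226650e-05, -4.50534133e-07,  2.02163911e-03, -1.69782530e-03,
       -2.88926354e-04, -1.19117615e-03, -1.58122353e-04]), 'tau': array([ 3.30269773e-03, -5.64537013e+01,  1.23045165e+00, -1.93976605e+01,
        1.12474296e-02,  5.39850531e-03, -7.58876098e-06]), 'eef_pos': array([275.33841742, 588.23594846, 252.48405754]), 'tool_rot': array([-3.13990903e+00,  3.65713196e-05,  2.70373625e+00]), 'force': array([ 0.02784439, -0.37435558,  0.24260152]), 'torque': array([ 0.03791856, -0.04399498, -0.0001349 ]), 'gripper_force': 0.0, 'width': 85.26833605149216}
```

View pics/top0.png

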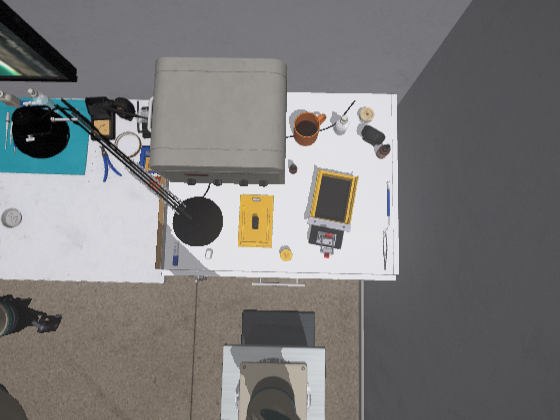

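View pics/side0.png

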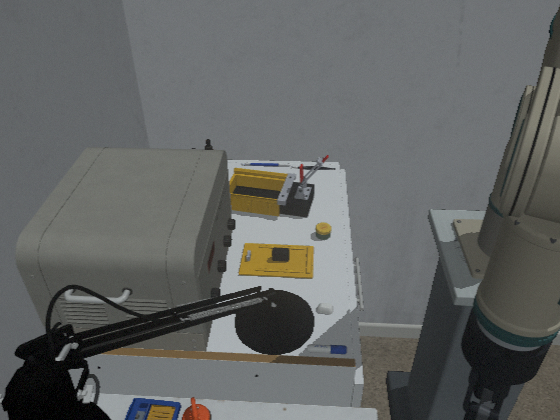

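Run:
```python
from h import *
t=dict(np.load('top0.npz'));s=dict(np.load('side0.npz'))
W=cloud(t);S=cloud(s)
for u,v in [(198,221),(180,221),(286,254),(209,253),(255,240),(255,222),(292,168),(335,195),(325,240),(200,195),(250,120),(342,125),(373,135)]: print('t',u,v,W[v,u].round())
for u,v in [(275,322),(325,308),(323,231),(260,310)]: print('s',u,v,S[v,u].round())
a=cv2.resize(t['color'][150:280,160:400],None,fx=3.3,fy=3.3,interpolation=cv2.INTER_CUBIC)
b=cv2.resize(s['color'][140:370,190:370],None,fx=2.6,fy=2.6,interpolation=cv2.INTER_CUBIC)
cv2.imwrite('pics/c1.png',a[:,:,::-1]);cv2.imwrite('pics/c2.png',b[:,:,::-1])
```

```text
t 198 221 [531. 244.  52.]
t 180 221 [532. 308.  24.]
t 286 254 [435. -31.  31.]
t 209 253 [433. 213.  13.]
t 255 240 [478.  69.   7.]
t 255 222 [533.  68.  37.]
t 292 168 [704. -44.  53.]
t 335 195 [ 629. -185.    6.]
t 325 240 [ 481. -151.   46.]
t 200 195 [620. 252.   4.]
t 250 120 [784.  72. 263.]
t 342 125 [ 838. -197.   80.]
t 373 135 [ 806. -292.   85.]
s 275 322 [532. 275.  24.]
s 325 308 [433. 225.  15.]
s 323 231 [435. -10.  29.]
s 260 310 [565. 245.  23.]
```

View pics/c1.png

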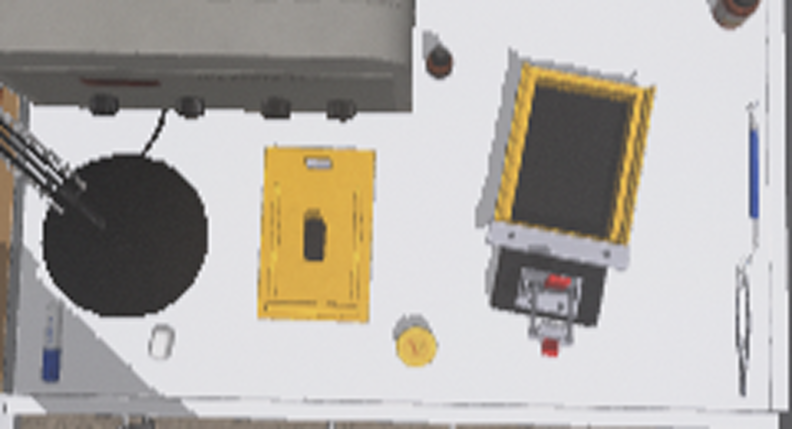

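View pics/c2.png

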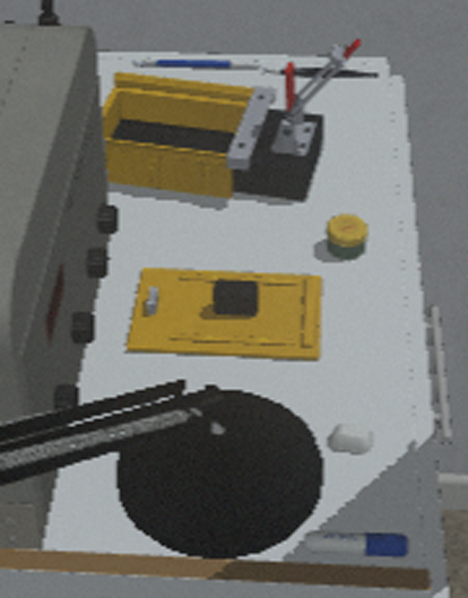

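```bash
cat >> h.py <<'E'
def plane(im,uv,z):
    uv=np.atleast_2d(np.asarray(uv,float))
    d=np.c_[(uv[:,0]-im['cx'])/im['fx'],(uv[:,1]-im['cy'])/im['fy'],np.ones(len(uv))]@im['T'][:3,:3].T
    o=im['T'][:3,3]; return o+d*((z-o[2])/d[:,2])[:,None]
def blobs(m,amin=20):
    cs,_=cv2.findContours(m.astype(np.uint8),cv2.RETR_EXTERNAL,cv2.CHAIN_APPROX_NONE)
    return sorted([c[:,0,:] for c in cs if cv2.contourArea(c)>=amin],key=lambda c:-len(c))
def rect(P):
    (x,y),(a,b),t=cv2.minAreaRect(P[:,:2].astype(np.float32))
    return np.round([x,y,a,b,t],1)
E
python3 - <<'E'
from h import *
for n in('top','side'):
    im=dict(np.load(n+'0.npz')); W=cloud(im); hsv=cv2.cvtColor(im['color'],cv2.COLOR_RGB2HSV)
    H,S,V=[hsv[...,i].astype(int) for i in range(3)]
    X,Y,Z=W[...,0],W[...,1],W[...,2]
    on=(X>380)&(X<900)&(Y>-380)&(Y<340)
    yel=on&(H>15)&(H<35)&(S>130)&(V>70)
    print(n)
    for c in blobs(yel,25):
        zm=np.nanmedian(Z[c[:,1],c[:,0]]); print(' yel',c.mean(0).round(),len(c),'z',zm.round(), [ (z,rect(plane(im,c,z)).tolist()) for z in (6,28,42,56)])
    red=on&((H<8)|(H>172))&(S>150)&(V>80)
    for c in blobs(red,3): print(' red',c.mean(0).round(1),W[c[:,1],c[:,0]].mean(0).round())
    gr=on&(S<60)&(Z>48)&(Z<64)&(V>90)
    for c in blobs(gr,40): print(' grey',c.mean(0).round(),rect(plane(im,c,56.5)))
    er=on&(S<60)&(Z>8)&(Z<24)&(X<480)&(Y>100)
    for c in blobs(er,10): print(' er',c.mean(0).round(),rect(plane(im,c,12)),rect(plane(im,c,0)))
    dk=on&(V<75)&(S<90)&(Z>34)&(Z<50)&(Y<-80)
    for c in blobs(dk,60): print(' deck',c.mean(0).round(),rect(plane(im,c,42)))
    gb=on&(V<75)&(Z>25)&(Y<140)&(Y>0)&(X<650)
    for c in blobs(gb,20): print(' grip',c.mean(0).round(),rect(plane(im,c,36)))
E
```

```text
top
 yel [335. 192.] 264 z 45.0 [(6, [624.1, -181.1, 130.6, 154.4, 80.0]), (28, [620.5, -178.5, 128.4, 151.8, 80.0]), (42, [618.2, -176.9, 127.0, 150.2, 80.0]), (56, [616.0, -175.3, 125.6, 148.5, 80.0])]
 yel [255. 221.] 164 z 7.0 [(6, [541.1, 69.7, 106.2, 165.9, 89.2]), (28, [539.0, 68.0, 104.5, 163.1, 89.2]), (42, [537.6, 66.9, 103.3, 161.4, 89.2]), (56, [536.2, 65.9, 102.2, 159.6, 89.2])]
 yel [286. 255.] 29 z 28.0 [(6, [433.5, -30.5, 33.6, 31.4, 46.4]), (28, [433.1, -30.5, 33.1, 30.9, 46.4]), (42, [432.9, -30.5, 32.7, 30.5, 46.4]), (56, [432.7, -30.5, 32.3, 30.2, 46.4])]
 grey [329. 224.] [ 530.3 -160.7  133.1   24.1   80.2]
 er [196. 241.] [467.2 254.8  25.4 112.    1.3] [467.7 257.4  25.7 113.    1.3]
 er [176. 249.] [445.2 318.9  41.4  12.8   3.1] [445.5 322.1  41.8  12.9   3.1]
 er [208. 253.] [433.2 216.2  31.6  19.1   2.5] [433.4 218.5  31.9  19.2   2.5]
 deck [324. 233.] [ 492.1 -152.3   96.5   53.7   79.9]
 deck [309. 128.] [839.1 -99.7  46.5  38.5   0.9]
 grip [255. 222.] [531.4  69.6  34.7  15.7   1.3]
 grip [243. 183.] [654.9 108.5   9.7  22.4   1.2]
side
 yel [255. 19
[... 363 characters left out ...]
, 155.2, 89.1])]
 yel [323. 228.] 36 z 26.0 [(6, [432.1, -53.6, 37.9, 37.3, 64.4]), (28, [433.4, -26.0, 36.8, 36.3, 64.4]), (42, [434.3, -8.4, 36.1, 35.6, 64.4]), (56, [435.1, 9.2, 35.4, 34.9, 64.4])]
 grey [286. 188.] [ 531.4 -154.1  143.3   23.5   80.2]
 er [306. 322.] [467.5 257.5  25.  116.8   0. ] [467.3 247.1  25.4 118.6   0. ]
 er [319. 348.] [445.2 322.8  16.3  42.   89.3] [444.7 313.5  16.5  42.6  89.3]
 er [326. 307.] [432.4 218.3  22.2  28.9  88.6] [431.7 207.4  22.5  29.4  88.6]
 deck [301. 195.] [ 494.2 -146.9  106.7   60.7   80. ]
 grip [280. 252.] [534.3  78.   36.7  24.1   3.1]
 grip [228. 240.] [657.9  45.4  11.8  40.8   8.5]
 grip [232. 224.] [658.5 -17.4   9.9  40.3   7.8]
```

step_arm --plan '[{"dx": -0.1,"dy": -0.09,"dz": 0.033,"gripper": 0.7},{"dx": -0.1,"dy": -0.09,"dz": 0.033,"gripper": 0.7},{"dx": -0.1,"dy": -0.09,"dz": 0.033,"gripper": 0.7},{"dx": -0.1,"dy": -0.09,"dz": 0.033,"gripper": 0.7},{"dx": -0.1,"dy": -0.09,"dz": 0.033,"gripper": 0.7},{"dx": -0.1,"dy": -0.09,"dz": 0.033,"gripper": 0.7},{"dx": -0.1,"dy": -0.09,"dz": 0.033,"gripper": 0.7},{"dx": -0.1,"dy": -0.09,"dz": 0.033,"gripper": 0.7},{"dx": -0.1,"dy": -0.09,"dz": 0.033,"gripper": 0.7},{"dx": -0.1,"dy": -0.09,"dz": 0.033,"gripper": 0.7},{"az": -0.102,"gripper": 0.7},{"az": -0.102,"gripper": 0.7},{"az": -0.102,"gripper": 0.7},{"gripper": 0.7}]'

```text
invalid input
```

step_arm --plan '[{"dx": -0.1,"dy": -0.09,"dz": 0.033,"ax": 0,"ay": 0,"az": 0,"gripper": 0.7},{"dx": -0.1,"dy": -0.09,"dz": 0.033,"ax": 0,"ay": 0,"az": 0,"gripper": 0.7},{"dx": -0.1,"dy": -0.09,"dz": 0.033,"ax": 0,"ay": 0,"az": 0,"gripper": 0.7},{"dx": -0.1,"dy": -0.09,"dz": 0.033,"ax": 0,"ay": 0,"az": 0,"gripper": 0.7},{"dx": -0.1,"dy": -0.09,"dz": 0.033,"ax": 0,"ay": 0,"az": 0,"gripper": 0.7},{"dx": -0.1,"dy": -0.09,"dz": 0.033,"ax": 0,"ay": 0,"az": 0,"gripper": 0.7}]'

```text
clock: 0.85
eef_pos: [370.2, 364.3, 193.4]
tool_rot: [-3.141, -0.0, 2.704]
force: [1.3, 0.3, 0.4]
width: 59.8
gripper_force: 0.0
```

step_arm --plan '[{"dx": -0.1,"dy": -0.09,"dz": 0.033,"ax": 0,"ay": 0,"az": 0,"gripper": 0.7},{"dx": -0.1,"dy": -0.09,"dz": 0.033,"ax": 0,"ay": 0,"az": 0,"gripper": 0.7},{"dx": -0.1,"dy": -0.09,"dz": 0.033,"ax": 0,"ay": 0,"az": 0,"gripper": 0.7},{"dx": -0.1,"dy": -0.09,"dz": 0.033,"ax": 0,"ay": 0,"az": 0,"gripper": 0.7},{"dx": 0,"dy": 0,"dz": 0,"ax": 0,"ay": 0,"az": -0.102,"gripper": 0.7},{"dx": 0,"dy": 0,"dz": 0,"ax": 0,"ay": 0,"az": -0.102,"gripper": 0.7},{"dx": 0,"dy": 0,"dz": 0,"ax": 0,"ay": 0,"az": -0.102,"gripper": 0.7},{"dx": 0,"dy": 0,"dz": 0,"ax": 0,"ay": 0,"az": 0,"gripper": 0.7}]'

```text
clock: 1.85
eef_pos: [432.7, 216.8, 154.1]
tool_rot: [3.141, -0.001, -3.101]
force: [1.3, -0.7, -0.8]
width: 59.6
gripper_force: 0.0
```

```bash
cat >> h.py <<'E'
def go(x,y,z):
    "tool-frame shift, in command units, to world target"
    s=ctrl.read_state(); from scipy.spatial.transform import Rotation as R
    r=R.from_euler('xyz',s['tool_rot']).as_matrix()
    d=r.T@(np.array([x,y,z])-s['eef_pos'])/300
    print('pos',s['eef_pos'].round(1),'rot',s['tool_rot'].round(3),'w',round(s['width'],1),'t',s['clock'],'q',s['qpos'].round(2),'-> d',d.round(3))
C0=np.array([616.,-175.]); YAW=-0.172
def case(x,y):
    c,s=np.cos(YAW),np.sin(YAW); return C0+[c*x-s*y,s*x+c*y]
E
python3 - <<'E'
from h import *
im=grab('side','s1'); W=cloud(im);hsv=cv2.cvtColor(im['color'],cv2.COLOR_RGB2HSV)
m=(W[...,2]>7)&(W[...,2]<24)&(abs(W[...,0]-433)<45)&(abs(W[...,1]-216)<45)&(hsv[...,1]<60)
for c in blobs(m,10): print(c.mean(0).round(),rect(plane(im,c,12)))
go(433,216.5,26)
E
```

```text
[308. 313.] [466.5 232.3  22.4  61.4   1.3]
[326. 307.] [432.5 219.7  24.6  28.9  88.6]
pos [432.7 216.8 154.1] rot [ 3.142e+00 -1.000e-03 -3.102e+00] w 60.0 t 1.9 q [-0.43  0.55 -0.14  2.07  0.14  0.53  0.95] -> d [-0.001 -0.001  0.427]
```

step_arm --plan '[{"dx": 0,"dy": 0,"dz": 0.15,"ax": 0,"ay": 0,"az": 0,"gripper": 0.7},{"dx": 0,"dy": 0,"dz": 0.15,"ax": 0,"ay": 0,"az": 0,"gripper": 0.7},{"dx": 0,"dy": 0,"dz": 0.09,"ax": 0,"ay": 0,"az": 0,"gripper": 0.7},{"dx": 0,"dy": 0,"dz": 0.04,"ax": 0,"ay": 0,"az": 0,"gripper": 0.7},{"dx": 0,"dy": 0,"dz": 0,"ax": 0,"ay": 0,"az": 0,"gripper": 0.7},{"dx": 0,"dy": 0,"dz": 0,"ax": 0,"ay": 0,"az": 0,"gripper": 0},{"dx": 0,"dy": 0,"dz": 0,"ax": 0,"ay": 0,"az": 0,"gripper": 0},{"dx": 0,"dy": 0,"dz": 0,"ax": 0,"ay": 0,"az": 0,"gripper": 0},{"dx": 0,"dy": 0,"dz": 0,"ax": 0,"ay": 0,"az": 0,"gripper": 0},{"dx": 0,"dy": 0,"dz": 0,"ax": 0,"ay": 0,"az": 0,"gripper": 0}]'

```text
clock: 3.15
eef_pos: [433.3, 217.3, 26.3]
tool_rot: [3.141, 0.001, -3.099]
force: [-0.5, 0.0, 6.8]
width: 17.4
gripper_force: 57.7
```

step_arm --plan '[{"dx": 0,"dy": 0,"dz": -0.1,"ax": 0,"ay": 0,"az": 0,"gripper": 0},{"dx": 0,"dy": 0,"dz": -0.15,"ax": 0,"ay": 0,"az": 0,"gripper": 0},{"dx": 0,"dy": 0,"dz": -0.15,"ax": 0,"ay": 0,"az": 0,"gripper": 0},{"dx": 0,"dy": 0,"dz": -0.15,"ax": 0,"ay": 0,"az": 0,"gripper": 0},{"dx": 0,"dy": -0.13,"dz": 0,"ax": 0,"ay": 0,"az": 0,"gripper": 0},{"dx": 0,"dy": -0.13,"dz": 0,"ax": 0,"ay": 0,"az": 0,"gripper": 0},{"dx": 0,"dy": -0.13,"dz": 0,"ax": 0,"ay": 0,"az": 0,"gripper": 0},{"dx": -0.098,"dy": -0.138,"dz": 0,"ax": 0,"ay": 0,"az": 0,"gripper": 0},{"dx": -0.098,"dy": -0.138,"dz": 0,"ax": 0,"ay": 0,"az": 0,"gripper": 0},{"dx": -0.098,"dy": -0.138,"dz": 0,"ax": 0,"ay": 0,"az": 0,"gripper": 0},{"dx": -0.098,"dy": -0.138,"dz": 0,"ax": 0,"ay": 0,"az": 0,"gripper": 0},{"dx": -0.098,"dy": -0.138,"dz": 0,"ax": 0,"ay": 0,"az": 0,"gripper": 0},{"dx": -0.098,"dy": -0.138,"dz": 0,"ax": 0,"ay": 0,"az": 0,"gripper": 0},{"dx": -0.098,"dy": -0.138,"dz": 0,"ax": 0,"ay": 0,"az": 0,"gripper": 0},{"dx": 0,"dy": 0,"dz": 0,"ax": 0,"ay": 0,"az": 0.067,"gripper": 0},{"dx": 0,"dy": 0,"dz": 0,"ax": 0,"ay": 0,"az": 0.067,"gripper": 0},{"dx": 0,"dy": 0,"dz": 0,"ax": 0,"ay": 0,"az": 0,"gripper": 0}]'

```text
clock: 5.28
eef_pos: [655.7, -180.5, 190.4]
tool_rot: [-3.141, -0.0, 2.975]
force: [-0.4, 0.4, 0.0]
width: 17.0
gripper_force: 57.6
```

Run:
```python
from h import *
p=case(35,0); go(*p,34)
im=grab('side','s2'); b=im['color'][100:330,190:370]
cv2.imwrite('pics/s2c.png',cv2.resize(b,None,fx=2.6,fy=2.6)[:,:,::-1])
```

```text
pos [ 655.7 -180.5  190.4] rot [-3.141 -0.     2.975] w 17.0 t 5.275 q [ 0.35  0.74 -0.22  1.48  0.18  0.94  1.48] -> d [ 0.017 -0.005  0.521]
```

View pics/s2c.png

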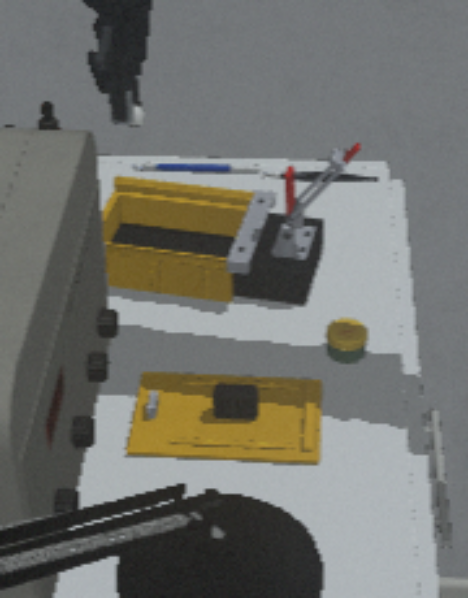

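step_arm --plan '[{"dx": 0.017,"dy": -0.005,"dz": 0.1,"ax": 0,"ay": 0,"az": 0,"gripper": 0},{"dx": 0,"dy": 0,"dz": 0.15,"ax": 0,"ay": 0,"az": 0,"gripper": 0},{"dx": 0,"dy": 0,"dz": 0.12,"ax": 0,"ay": 0,"az": 0,"gripper": 0},{"dx": 0,"dy": 0,"dz": 0.08,"ax": 0,"ay": 0,"az": 0,"gripper": 0},{"dx": 0,"dy": 0,"dz": 0.05,"ax": 0,"ay": 0,"az": 0,"gripper": 0},{"dx": 0,"dy": 0,"dz": 0.02,"ax": 0,"ay": 0,"az": 0,"gripper": 0},{"dx": 0,"dy": 0,"dz": 0,"ax": 0,"ay": 0,"az": 0,"gripper": 0},{"dx": 0,"dy": 0,"dz": 0,"ax": 0,"ay": 0,"az": 0,"gripper": 0.45},{"dx": 0,"dy": 0,"dz": 0,"ax": 0,"ay": 0,"az": 0,"gripper": 0.45},{"dx": 0,"dy": 0,"dz": 0,"ax": 0,"ay": 0,"az": 0,"gripper": 0.45},{"dx": 0,"dy": 0,"dz": -0.1,"ax": 0,"ay": 0,"az": 0,"gripper": 0.45},{"dx": 0,"dy": 0,"dz": -0.15,"ax": 0,"ay": 0,"az": 0,"gripper": 0.6},{"dx": 0,"dy": 0,"dz": -0.15,"ax": 0,"ay": 0,"az": 0,"gripper": 0.7},{"dx": 0,"dy": 0,"dz": -0.12,"ax": 0,"ay": 0,"az": 0,"gripper": 0.7}]'

```text
clock: 7.08
eef_pos: [651.1, -181.3, 192.7]
tool_rot: [-3.141, 0.002, 2.974]
force: [0.4, -0.4, -0.4]
width: 59.6
gripper_force: 0.0
```

Run:
```python
from h import *
go(433.2,-29,150)
```

```text
pos [ 651.1 -181.3  192.7] rot [-3.141e+00  2.000e-03  2.974e+00] w 59.6 t 7.075 q [ 0.36  0.74 -0.22  1.49  0.19  0.93  1.48] -> d [0.801 0.379 0.141]
```

step_arm --plan '[{"dx": 0.08,"dy": 0.095,"dz": 0,"ax": 0,"ay": 0,"az": 0,"gripper": 0.75},{"dx": 0.08,"dy": 0.095,"dz": 0,"ax": 0,"ay": 0,"az": 0,"gripper": 0.75},{"dx": 0.08,"dy": 0.095,"dz": 0,"ax": 0,"ay": 0,"az": 0,"gripper": 0.75},{"dx": 0.08,"dy": 0.095,"dz": 0,"ax": 0,"ay": 0,"az": 0,"gripper": 0.75},{"dx": 0.12,"dy": 0,"dz": 0,"ax": 0,"ay": 0,"az": 0,"gripper": 0.75},{"dx": 0.12,"dy": 0,"dz": 0,"ax": 0,"ay": 0,"az": 0,"gripper": 0.75},{"dx": 0.12,"dy": 0,"dz": 0,"ax": 0,"ay": 0,"az": 0,"gripper": 0.75},{"dx": 0.12,"dy": 0,"dz": 0.05,"ax": 0,"ay": 0,"az": 0,"gripper": 0.75},{"dx": 0,"dy": 0,"dz": 0.09,"ax": 0,"ay": 0,"az": 0,"gripper": 0.75},{"dx": 0,"dy": 0,"dz": 0,"ax": 0,"ay": 0,"az": 0,"gripper": 0.75}]'

```text
clock: 8.32
eef_pos: [432.1, -28.7, 147.8]
tool_rot: [-3.141, -0.003, 2.974]
force: [-0.1, 0.6, 0.8]
width: 63.9
gripper_force: 0.0
```

```bash
cat >> h.py <<'E'
def tin(name,im):
    hsv=cv2.cvtColor(im['color'],cv2.COLOR_RGB2HSV); W=cloud(im)
    H,S,V=[hsv[...,i].astype(int) for i in range(3)]
    m=(H>15)&(H<35)&(S>130)&(V>60)&(W[...,0]>380)&(W[...,0]<900)&(abs(W[...,1])<380)
    for c in blobs(m,15): print(name,'yel',c.mean(0).round(),len(c),rect(plane(im,c,28)))
E
python3 - <<'E'
from h import *
for n in('side','top'): tin(n,grab(n,n+'3'))
go(433.2,-29,26)
E
```

```text
side yel [255. 191.] 266 [ 619.3 -180.4  214.5  154.    86.8]
side yel [277. 260.] 201 [540.4  96.7 106.5 161.1  89.4]
side yel [323. 228.] 37 [434.4 -23.1  34.5  42.2  21.9]
top yel [335. 191.] 259 [ 620.8 -178.5  127.8  151.8   80.2]
top yel [254. 220.] 162 [538.2  68.  103.8 162.   88.8]
pos [433.8 -28.7 148.9] rot [3.141e+00 1.000e-03 2.974e+00] w 63.7 t 8.425 q [ 0.14  0.52 -0.19  2.19  0.22  0.45  1.18] -> d [ 0.002 -0.001  0.41 ]
```

step_arm --plan '[{"dx": 0.002,"dy": 0,"dz": 0.1,"ax": 0,"ay": 0,"az": 0,"gripper": 0.8},{"dx": 0,"dy": 0,"dz": 0.12,"ax": 0,"ay": 0,"az": 0,"gripper": 0.8},{"dx": 0,"dy": 0,"dz": 0.12,"ax": 0,"ay": 0,"az": 0,"gripper": 0.8},{"dx": 0,"dy": 0,"dz": 0.07,"ax": 0,"ay": 0,"az": 0,"gripper": 0.8},{"dx": 0,"dy": 0,"dz": 0,"ax": 0,"ay": 0,"az": 0,"gripper": 0.8},{"dx": 0,"dy": 0,"dz": 0,"ax": 0,"ay": 0,"az": 0,"gripper": 0},{"dx": 0,"dy": 0,"dz": 0,"ax": 0,"ay": 0,"az": 0,"gripper": 0},{"dx": 0,"dy": 0,"dz": 0,"ax": 0,"ay": 0,"az": 0,"gripper": 0},{"dx": 0,"dy": 0,"dz": 0,"ax": 0,"ay": 0,"az": 0,"gripper": 0},{"dx": 0,"dy": 0,"dz": -0.1,"ax": 0,"ay": 0,"az": 0,"gripper": 0},{"dx": 0,"dy": 0,"dz": -0.15,"ax": 0,"ay": 0,"az": 0,"gripper": 0},{"dx": 0,"dy": 0,"dz": -0.15,"ax": 0,"ay": 0,"az": 0,"gripper": 0},{"dx": 0,"dy": 0,"dz": -0.15,"ax": 0,"ay": 0,"az": 0,"gripper": 0},{"dx": 0,"dy": 0,"dz": 0,"ax": 0,"ay": 0,"az": 0,"gripper": 0}]'

```text
clock: 10.18
eef_pos: [433.5, -29.9, 210.2]
tool_rot: [-3.132, 0.002, 2.974]
force: [0.0, 0.3, -0.8]
width: 35.9
gripper_force: 60.1
```

Run:
```python
from h import *
go(*case(-22,0),34); tin('side',grab('side'))
```

```text
pos [433.5 -29.9 210.2] rot [-3.132e+00  2.000e-03  2.974e+00] w 35.9 t 10.175 q [ 0.48  0.46 -0.67  2.13  0.46  0.7   0.9 ] -> d [-0.606 -0.369  0.592]
side yel [255. 191.] 266 [ 619.3 -180.6  214.3  154.    86.8]
side yel [277. 260.] 205 [540.6  96.6 106.6 161.6  89.2]
```

step_arm --plan '[{"dx": -0.12,"dy": 0,"dz": 0,"ax": 0,"ay": 0,"az": 0,"gripper": 0},{"dx": -0.12,"dy": 0,"dz": 0,"ax": 0,"ay": 0,"az": 0,"gripper": 0},{"dx": -0.12,"dy": -0.03,"dz": 0,"ax": 0,"ay": 0,"az": 0,"gripper": 0},{"dx": -0.12,"dy": -0.09,"dz": 0,"ax": 0,"ay": 0,"az": 0,"gripper": 0},{"dx": -0.126,"dy": -0.12,"dz": 0,"ax": 0,"ay": 0,"az": 0,"gripper": 0},{"dx": 0,"dy": -0.129,"dz": 0,"ax": 0,"ay": 0,"az": 0,"gripper": 0},{"dx": 0,"dy": 0,"dz": 0.1,"ax": 0,"ay": 0,"az": 0,"gripper": 0},{"dx": 0,"dy": 0,"dz": 0.1,"ax": 0,"ay": 0,"az": 0,"gripper": 0},{"dx": 0,"dy": 0,"dz": 0,"ax": 0,"ay": 0,"az": 0,"gripper": 0}]'

```text
clock: 11.35
eef_pos: [589.3, -169.8, 143.6]
tool_rot: [-3.131, -0.013, 2.975]
force: [0.1, 0.6, -1.0]
width: 35.9
gripper_force: 60.1
```

Run:
```python
from h import *
go(*case(-22,0),34)
im=grab('side','s4'); b=im['color'][100:330,190:370]
cv2.imwrite('pics/s4c.png',cv2.resize(b,None,fx=2.6,fy=2.6)[:,:,::-1])
```

```text
pos [ 589.3 -169.8  143.6] rot [-3.131 -0.013  2.975] w 35.9 t 11.35 q [ 0.58  0.78 -0.59  1.7   0.56  0.85  1.14] -> d [-0.022  0.002  0.365]
```

View pics/s4c.png

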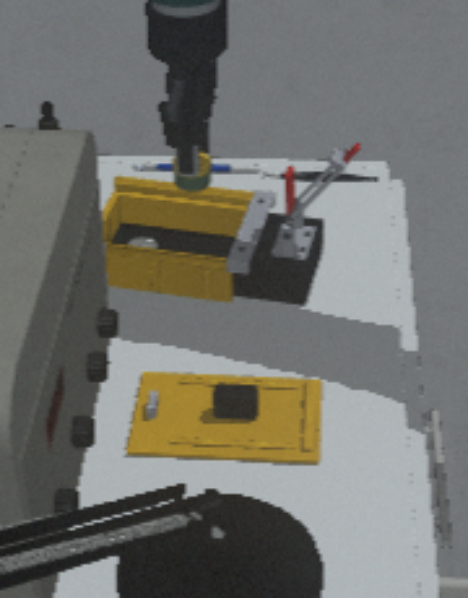

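step_arm --plan '[{"dx": -0.022,"dy": 0.002,"dz": 0.08,"ax": 0,"ay": 0,"az": 0,"gripper": 0},{"dx": 0,"dy": 0,"dz": 0.12,"ax": 0,"ay": 0,"az": 0,"gripper": 0},{"dx": 0,"dy": 0,"dz": 0.1,"ax": 0,"ay": 0,"az": 0,"gripper": 0},{"dx": 0,"dy": 0,"dz": 0.05,"ax": 0,"ay": 0,"az": 0,"gripper": 0},{"dx": 0,"dy": 0,"dz": 0.018,"ax": 0,"ay": 0,"az": 0,"gripper": 0},{"dx": 0,"dy": 0,"dz": 0,"ax": 0,"ay": 0,"az": 0,"gripper": 0},{"dx": 0,"dy": 0,"dz": 0,"ax": 0,"ay": 0,"az": 0,"gripper": 0.58},{"dx": 0,"dy": 0,"dz": 0,"ax": 0,"ay": 0,"az": 0,"gripper": 0.58},{"dx": 0,"dy": 0,"dz": 0,"ax": 0,"ay": 0,"az": 0,"gripper": 0.58},{"dx": 0,"dy": 0,"dz": -0.1,"ax": 0,"ay": 0,"az": 0,"gripper": 0.58},{"dx": 0,"dy": 0,"dz": -0.15,"ax": 0,"ay": 0,"az": 0,"gripper": 0.6},{"dx": 0,"dy": 0,"dz": -0.15,"ax": 0,"ay": 0,"az": 0,"gripper": 0.6},{"dx": 0,"dy": 0,"dz": -0.15,"ax": 0,"ay": 0,"az": 0,"gripper": 0.6},{"dx": 0,"dy": 0,"dz": 0,"ax": 0,"ay": 0,"az": 0,"gripper": 0.6}]'

```text
clock: 13.15
eef_pos: [601.6, -170.1, 205.0]
tool_rot: [-3.132, 0.002, 2.974]
force: [0.4, 0.1, -0.2]
width: 51.6
gripper_force: 0.0
```

Run:
```python
from h import *
tin('side',grab('side'))
go(533.5,70,190)
```

```text
side yel [258. 191.] 204 [ 619.3 -180.4  214.5  154.    86.8]
side yel [277. 260.] 201 [540.8  96.6 106.7 161.2  89.1]
pos [ 600.  -170.3  202.7] rot [-3.131e+00 -2.000e-03  2.974e+00] w 51.0 t 13.2 q [ 0.6   0.72 -0.64  1.63  0.51  0.96  1.19] -> d [0.352 0.753 0.036]
```

step_arm --plan '[{"dx": 0.05,"dy": 0.108,"dz": 0,"ax": 0,"ay": 0,"az": 0,"gripper": 0.6},{"dx": 0.05,"dy": 0.108,"dz": 0,"ax": 0,"ay": 0,"az": 0,"gripper": 0.6},{"dx": 0.05,"dy": 0.108,"dz": 0,"ax": 0,"ay": 0,"az": 0,"gripper": 0.6},{"dx": 0.05,"dy": 0.108,"dz": 0,"ax": 0,"ay": 0,"az": 0,"gripper": 0.6},{"dx": 0.05,"dy": 0.108,"dz": 0,"ax": 0,"ay": 0,"az": 0,"gripper": 0.6},{"dx": 0.05,"dy": 0.108,"dz": 0,"ax": 0,"ay": 0,"az": 0,"gripper": 0.6},{"dx": 0.05,"dy": 0.108,"dz": 0,"ax": 0,"ay": 0,"az": 0,"gripper": 0.6},{"dx": 0,"dy": 0,"dz": 0.15,"ax": 0,"ay": 0,"az": -0.098,"gripper": 0.6},{"dx": 0,"dy": 0,"dz": 0.15,"ax": 0,"ay": 0,"az": 0,"gripper": 0.6},{"dx": 0,"dy": 0,"dz": 0,"ax": 0,"ay": 0,"az": 0,"gripper": 0.6}]'

```text
clock: 14.45
eef_pos: [529.3, 69.1, 105.9]
tool_rot: [-3.13, -0.016, 3.129]
force: [-0.2, -0.4, 0.4]
width: 51.0
gripper_force: 0.0
```

Run:
```python
from h import *
im=grab('top','t5')
W=cloud(im);X,Y,Z=W[...,0],W[...,1],W[...,2];hsv=cv2.cvtColor(im['color'],cv2.COLOR_RGB2HSV)
m=(hsv[...,2]<75)&(hsv[...,1]<100)&(X>500)&(X<690)&(Y<-110)&(Y>-270)
for c in blobs(m,60): print('cav',c.mean(0).round(),rect(plane(im,c,42)),np.nanmedian(Z[c[:,1],c[:,0]]))
cv2.imwrite('pics/t5c.png',cv2.resize(im['color'][155:270,230:400],None,fx=4,fy=4,interpolation=cv2.INTER_CUBIC)[:,:,::-1])
go(533.5,70,31)
```

```text
cav [332. 199.] [ 611.8 -172.9   89.9  129.9   80.2] 7.0857086415499
cav [326. 230.] [ 508.2 -156.1   96.3   22.3   80.9] 43.4040622615878
pos [531.1  69.9 108.1] rot [-3.132 -0.011  3.129] w 50.9 t 14.5 q [ 0.18  0.75 -0.57  1.94  0.65  0.66  0.75] -> d [-0.011  0.003  0.257]
```

View pics/t5c.png

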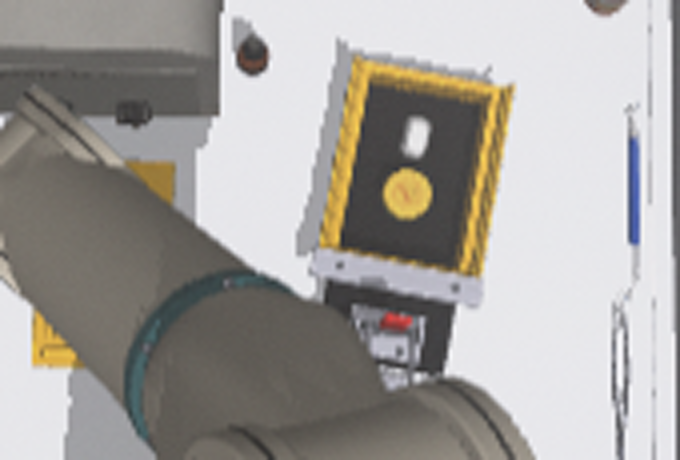

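step_arm --plan '[{"dx": -0.008,"dy": 0,"dz": 0.08,"ax": 0,"ay": 0,"az": 0,"gripper": 0.6},{"dx": 0,"dy": 0,"dz": 0.1,"ax": 0,"ay": 0,"az": 0,"gripper": 0.6},{"dx": 0,"dy": 0,"dz": 0.07,"ax": 0,"ay": 0,"az": 0,"gripper": 0.6},{"dx": 0,"dy": 0,"dz": 0,"ax": 0,"ay": 0,"az": 0,"gripper": 0.6},{"dx": 0,"dy": 0,"dz": 0,"ax": 0,"ay": 0,"az": 0,"gripper": 0},{"dx": 0,"dy": 0,"dz": 0,"ax": 0,"ay": 0,"az": 0,"gripper": 0},{"dx": 0,"dy": 0,"dz": 0,"ax": 0,"ay": 0,"az": 0,"gripper": 0},{"dx": 0,"dy": 0,"dz": 0,"ax": 0,"ay": 0,"az": 0,"gripper": 0},{"dx": 0,"dy": 0,"dz": 0,"ax": 0,"ay": 0,"az": 0,"gripper": 0}]'

```text
clock: 15.62
eef_pos: [535.7, 69.4, 36.4]
tool_rot: [-3.133, -0.004, 3.128]
force: [-0.6, 0.2, 6.1]
width: 16.6
gripper_force: 59.4
```

step_arm --plan '[{"dx": 0,"dy": 0,"dz": -0.06,"ax": 0,"ay": 0,"az": 0,"gripper": 0},{"dx": 0,"dy": 0,"dz": -0.1,"ax": 0,"ay": 0,"az": 0,"gripper": 0},{"dx": 0,"dy": 0,"dz": -0.12,"ax": 0,"ay": 0,"az": 0,"gripper": 0},{"dx": 0.01,"dy": -0.04,"dz": -0.12,"ax": 0,"ay": 0,"az": 0,"gripper": 0},{"dx": 0.02,"dy": -0.06,"dz": -0.12,"ax": 0,"ay": 0,"az": 0,"gripper": 0},{"dx": 0.02,"dy": -0.06,"dz": -0.12,"ax": 0,"ay": 0,"az": 0,"gripper": 0},{"dx": 0,"dy": -0.04,"dz": 0,"ax": 0,"ay": 0,"az": 0,"gripper": 0},{"dx": 0,"dy": 0,"dz": 0,"ax": 0,"ay": 0,"az": 0,"gripper": 0}]'

```text
clock: 16.62
eef_pos: [519.4, 9.8, 227.0]
tool_rot: [-3.131, -0.007, 3.126]
force: [-0.4, 0.6, -3.0]
width: 16.6
gripper_force: 59.1
```

step_arm --plan '[{"dx": 0,"dy": 0,"dz": 0,"ax": 0,"ay": 0,"az": 0.06,"gripper": 0},{"dx": 0,"dy": 0,"dz": 0,"ax": 0,"ay": 0,"az": 0.11,"gripper": 0},{"dx": 0,"dy": 0,"dz": 0,"ax": 0,"ay": 0,"az": 0.11,"gripper": 0},{"dx": 0,"dy": 0,"dz": 0,"ax": 0,"ay": 0,"az": 0.11,"gripper": 0},{"dx": 0,"dy": 0,"dz": 0,"ax": 0,"ay": 0,"az": 0.11,"gripper": 0},{"dx": 0,"dy": 0,"dz": 0,"ax": 0,"ay": 0,"az": 0.11,"gripper": 0},{"dx": 0,"dy": 0,"dz": 0,"ax": 0,"ay": 0,"az": 0.11,"gripper": 0},{"dx": 0,"dy": 0,"dz": 0,"ax": 0,"ay": 0,"az": 0.11,"gripper": 0},{"dx": 0,"dy": 0,"dz": 0,"ax": 0,"ay": 0,"az": 0.11,"gripper": 0},{"dx": 0,"dy": 0,"dz": 0,"ax": 0,"ay": 0,"az": 0.11,"gripper": 0},{"dx": 0,"dy": 0,"dz": 0,"ax": 0,"ay": 0,"az": 0.11,"gripper": 0},{"dx": 0,"dy": 0,"dz": 0,"ax": 0,"ay": 0,"az": 0.11,"gripper": 0},{"dx": 0,"dy": 0,"dz": 0,"ax": 0,"ay": 0,"az": 0.11,"gripper": 0},{"dx": 0,"dy": 0,"dz": 0,"ax": 0,"ay": 0,"az": 0.11,"gripper": 0},{"dx": 0,"dy": 0,"dz": 0,"ax": 0,"ay": 0,"az": 0.11,"gripper": 0},{"dx": 0,"dy": 0,"dz": 0,"ax": 0,"ay": 0,"az": 0.11,"gripper": 0},{"dx": 0,"dy": 0,"dz": 0,"ax": 0,"ay": 0,"az": 0.11,"gripper": 0},{"dx": 0,"dy": 0,"dz": 0,"ax": 0,"ay": 0,"az": 0.11,"gripper": 0},{"dx": 0,"dy": 0,"dz": 0,"ax": 0,"ay": 0,"az": 0.11,"gripper": 0},{"dx": 0,"dy": 0,"dz": 0,"ax": 0,"ay": 0,"az": 0.06,"gripper": 0}]'

```text
clock: 19.12
eef_pos: [519.1, 12.6, 225.8]
tool_rot: [3.131, 0.008, -0.172]
force: [0.1, -0.3, -2.4]
width: 17.1
gripper_force: 59.0
```

Run:
```python
from h import *
# lid origin 25 short of home: case x -5.5+25=19.5; bar centre at +8 -> 27.5
go(*case(27.5,0),200)
im=grab('side','s6'); 
cv2.imwrite('pics/s6c.png',cv2.resize(im['color'][60:340,160:420],None,fx=2.1,fy=2.1,interpolation=cv2.INTER_CUBIC)[:,:,::-1])
```

```text
pos [519.1  12.6 225.8] rot [ 3.131  0.008 -0.172] w 17.1 t 19.125 q [-0.23  0.49  0.21  1.91 -0.13  0.77 -1.69] -> d [0.518 0.56  0.088]
```

View pics/s6c.png

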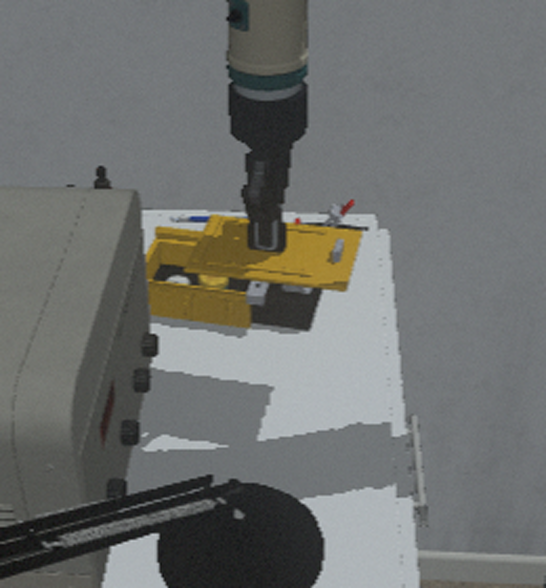

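step_arm --plan '[{"dx": 0,"dy": 0.08,"dz": -0.03,"ax": 0,"ay": 0,"az": 0,"gripper": 0},{"dx": 0,"dy": 0.1,"dz": 0,"ax": 0,"ay": 0,"az": 0,"gripper": 0},{"dx": 0,"dy": 0.1,"dz": 0,"ax": 0,"ay": 0,"az": 0,"gripper": 0},{"dx": 0.04,"dy": 0.1,"dz": 0,"ax": 0,"ay": 0,"az": 0,"gripper": 0},{"dx": 0.1,"dy": 0.1,"dz": 0,"ax": 0,"ay": 0,"az": 0,"gripper": 0},{"dx": 0.12,"dy": 0.08,"dz": 0,"ax": 0,"ay": 0,"az": 0,"gripper": 0},{"dx": 0.12,"dy": 0,"dz": 0,"ax": 0,"ay": 0,"az": 0,"gripper": 0},{"dx": 0.1,"dy": 0,"dz": 0,"ax": 0,"ay": 0,"az": 0,"gripper": 0},{"dx": 0.038,"dy": 0,"dz": 0,"ax": 0,"ay": 0,"az": 0,"gripper": 0},{"dx": 0,"dy": 0,"dz": 0,"ax": 0,"ay": 0,"az": 0,"gripper": 0},{"dx": 0,"dy": 0,"dz": 0,"ax": 0,"ay": 0,"az": 0,"gripper": 0}]'

```text
clock: 20.55
eef_pos: [643.5, -180.1, 236.9]
tool_rot: [3.132, 0.007, -0.17]
force: [0.3, -0.4, -2.5]
width: 17.0
gripper_force: 59.2
```

```bash
cat >> h.py <<'E'
def lidplane(zmin,zmax,cams=('side','top')):
    for n in cams:
        im=grab(n); W=cloud(im); hsv=cv2.cvtColor(im['color'],cv2.COLOR_RGB2HSV)
        H,S,V=[hsv[...,i].astype(int) for i in range(3)]
        m=(H>15)&(H<35)&(S>130)&(V>60)&(W[...,2]>zmin)&(W[...,2]<zmax)&(W[...,0]>400)&(W[...,0]<800)&(W[...,1]<100)&(W[...,1]>-350)
        m=cv2.morphologyEx(m.astype(np.uint8),cv2.MORPH_OPEN,np.ones((3,3)))>0
        P=W[m]
        if len(P)<50: print(n,'few',len(P)); continue
        for _ in range(3):
            A=np.c_[P[:,:2]-P[:,:2].mean(0),np.ones(len(P))]; k,*_=np.linalg.lstsq(A,P[:,2],rcond=None)
            r=P[:,2]-A@k; P=P[abs(r)<max(3,2*r.std())]
        R=np.array([[np.cos(YAW),np.sin(YAW)],[-np.sin(YAW),np.cos(YAW)]])
        print(n,len(P),'mean',P.mean(0).round(1),'slope case x,y',(R@k[:2]).round(3),'res',r.std().round(1))
        for c in blobs(m,50): q=plane(im,c,k[2]); d=(q[:,:2]-C0)@R.T; print('   rect world',rect(q),'case rect',rect(d),'case x',d[:,0].min().round(1),d[:,0].max().round(1),'y',d[:,1].min().round(1),d[:,1].max().round(1))
E
python3 - <<'E'
from h import *
go(*case(27.5,0),100)
lidplane(120,230)
E
```

```text
pos [ 643.5 -180.1  236.9] rot [ 3.132  0.007 -0.17 ] w 17.0 t 20.55 q [ 0.11  0.68  0.21  1.48 -0.14  1.   -1.39] -> d [ 0.002 -0.006  0.456]
side 1042 mean [ 632.9 -166.6  205.6] slope case x,y [-0.011 -0.017] res 1.4
   rect world [ 638.2 -174.6  116.9  166.1   81.5] case rect [ 21.8   4.2 166.1 116.9   1.4] case x -60.7 105.0 y -55.4 64.2
top 159 mean [ 672.8 -139.5  207.3] slope case x,y [-0.005 -0.146] res 1.9
   rect world [ 630.8 -130.3   13.4   52.6   79.5] case rect [ 6.9 46.5 13.4 52.6 89.4] case x -19.3 33.2 y 39.7 53.3
   rect world [ 706.9 -149.    24.1   35.8   76.7] case rect [85.1 41.2 24.1 35.8 86.5] case x 67.5 103.0 y 28.4 53.0
```

step_arm --plan '[{"dx": 0.002,"dy": -0.004,"dz": 0.08,"ax": 0,"ay": 0,"az": 0,"gripper": 0},{"dx": 0,"dy": 0,"dz": 0.1,"ax": 0,"ay": 0,"az": 0,"gripper": 0},{"dx": 0,"dy": 0,"dz": 0.1,"ax": 0,"ay": 0,"az": 0,"gripper": 0},{"dx": 0,"dy": 0,"dz": 0.1,"ax": 0,"ay": 0,"az": 0,"gripper": 0},{"dx": 0,"dy": 0,"dz": 0.06,"ax": 0,"ay": 0,"az": 0,"gripper": 0},{"dx": 0,"dy": 0,"dz": 0.025,"ax": 0,"ay": 0,"az": 0,"gripper": 0},{"dx": 0,"dy": 0,"dz": 0,"ax": 0,"ay": 0,"az": 0,"gripper": 0}]'

```text
clock: 21.52
eef_pos: [644.9, -180.8, 98.2]
tool_rot: [3.131, 0.004, -0.17]
force: [-0.2, 0.5, -3.0]
width: 16.9
gripper_force: 59.2
```

Run:
```python
from h import *
go(*case(25.5,0),79)
lidplane(57,90)
for n in ('side','top'):
    im=grab(n,n+'7'); sl=(slice(110,230),slice(210,380)) if n=='side' else (slice(150,270),slice(270,400))
    cv2.imwrite(f'pics/{n}7c.png',cv2.resize(im['color'][sl],None,fx=4,fy=4,interpolation=cv2.INTER_CUBIC)[:,:,::-1])
```

```text
pos [ 644.9 -180.8   98.2] rot [ 3.131  0.004 -0.17 ] w 16.9 t 21.525 q [ 0.13  0.85  0.17  1.58 -0.18  0.74 -1.37] -> d [-0.013 -0.003  0.064]
side 838 mean [ 617.2 -167.8   67. ] slope case x,y [-0.005 -0.017] res 1.4
   rect world [ 631.  -174.1  114.6  153.1   81. ] case rect [ 14.6   3.4 153.1 114.6   0.8] case x -62.1 91.9 y -54.6 60.7
top 82 mean [ 699.9 -145.4   69.6] slope case x,y [ 0.028 -0.078] res 2.4
   rect world [ 7.074e+02 -1.479e+02  3.510e+01  2.170e+01  5.000e-01] case rect [85.4 42.3 35.1 21.7 10.3] case x 66.8 104.6 y 32.0 52.5
```

View pics/side7c.png

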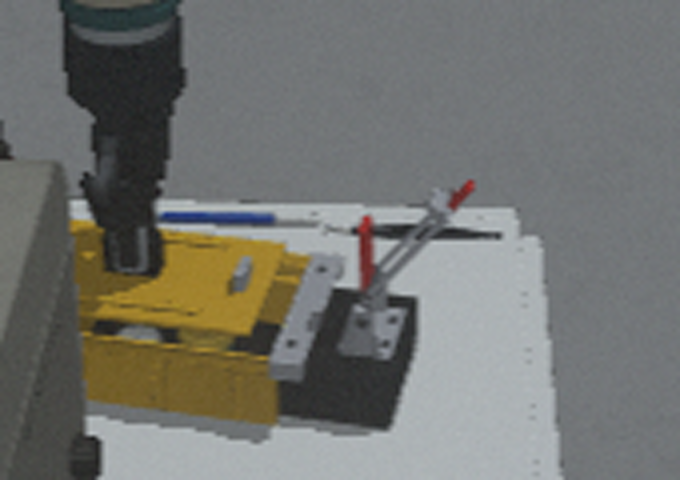

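step_arm --plan '[{"dx": 0,"dy": -0.002,"dz": 0.02,"ax": 0,"ay": 0,"az": 0,"gripper": 0},{"dx": 0,"dy": 0,"dz": 0.015,"ax": 0,"ay": 0,"az": 0,"gripper": 0},{"dx": 0,"dy": 0,"dz": 0.012,"ax": 0,"ay": 0,"az": 0,"gripper": 0},{"dx": 0,"dy": 0,"dz": 0.01,"ax": 0,"ay": 0,"az": 0,"gripper": 0},{"dx": 0,"dy": 0,"dz": 0,"ax": 0,"ay": 0,"az": 0,"gripper": 0}]'

```text
clock: 22.35
eef_pos: [644.5, -180.3, 80.3]
tool_rot: [3.132, 0.005, -0.171]
force: [0.0, -1.1, -3.2]
width: 17.2
gripper_force: 59.2
```

step_arm --plan '[{"dx": 0,"dy": 0,"dz": 0.006,"ax": 0,"ay": 0,"az": 0,"gripper": 0},{"dx": 0,"dy": 0,"dz": 0.004,"ax": 0,"ay": 0,"az": 0,"gripper": 0},{"dx": 0,"dy": 0,"dz": 0,"ax": 0,"ay": 0,"az": 0,"gripper": 0}]'

```text
clock: 22.72
eef_pos: [644.8, -180.6, 79.1]
tool_rot: [3.131, 0.004, -0.171]
force: [-3.8, 0.3, 6.0]
width: 16.6
gripper_force: 60.2
```

step_arm --plan '[{"dx": -0.02,"dy": 0,"dz": -0.003,"ax": 0,"ay": 0,"az": 0,"gripper": 0},{"dx": -0.02,"dy": 0,"dz": 0,"ax": 0,"ay": 0,"az": 0,"gripper": 0},{"dx": -0.02,"dy": 0,"dz": 0,"ax": 0,"ay": 0,"az": 0,"gripper": 0},{"dx": -0.015,"dy": 0,"dz": 0,"ax": 0,"ay": 0,"az": 0,"gripper": 0},{"dx": 0,"dy": 0,"dz": 0,"ax": 0,"ay": 0,"az": 0,"gripper": 0}]'

```text
clock: 23.35
eef_pos: [622.3, -176.5, 79.1]
tool_rot: [3.131, 0.005, -0.17]
force: [0.2, 0.2, 4.2]
width: 16.8
gripper_force: 60.0
```

step_arm --plan '[{"dx": -0.007,"dy": 0,"dz": 0,"ax": 0,"ay": 0,"az": 0,"gripper": 0},{"dx": -0.007,"dy": 0,"dz": 0,"ax": 0,"ay": 0,"az": 0,"gripper": 0},{"dx": -0.006,"dy": 0,"dz": 0,"ax": 0,"ay": 0,"az": 0,"gripper": 0},{"dx": 0,"dy": 0,"dz": 0,"ax": 0,"ay": 0,"az": 0,"gripper": 0}]'

```text
clock: 23.85
eef_pos: [616.9, -175.5, 79.0]
tool_rot: [3.132, 0.004, -0.17]
force: [3.3, -0.7, 2.7]
width: 16.9
gripper_force: 60.0
```

step_arm --plan '[{"dx": -0.006,"dy": 0,"dz": 0,"ax": 0,"ay": 0,"az": 0,"gripper": 0},{"dx": -0.005,"dy": 0,"dz": 0,"ax": 0,"ay": 0,"az": 0,"gripper": 0},{"dx": 0,"dy": 0,"dz": 0,"ax": 0,"ay": 0,"az": 0,"gripper": 0}]'

```text
clock: 24.22
eef_pos: [616.6, -175.4, 79.2]
tool_rot: [3.131, -0.002, -0.17]
force: [9.4, -1.0, -1.2]
width: 17.0
gripper_force: 59.3
```

step_arm --plan '[{"dx": 0.005,"dy": 0,"dz": 0,"ax": 0,"ay": 0,"az": 0,"gripper": 0},{"dx": 0,"dy": 0,"dz": 0,"ax": 0,"ay": 0,"az": 0,"gripper": 0.35},{"dx": 0,"dy": 0,"dz": 0,"ax": 0,"ay": 0,"az": 0,"gripper": 0.35},{"dx": 0,"dy": 0,"dz": 0,"ax": 0,"ay": 0,"az": 0,"gripper": 0.35},{"dx": 0,"dy": 0,"dz": -0.05,"ax": 0,"ay": 0,"az": 0,"gripper": 0.35},{"dx": 0,"dy": 0,"dz": -0.12,"ax": 0,"ay": 0,"az": 0,"gripper": 0.35},{"dx": 0,"dy": 0,"dz": -0.15,"ax": 0,"ay": 0,"az": 0,"gripper": 0},{"dx": 0,"dy": 0,"dz": -0.15,"ax": 0,"ay": 0,"az": 0,"gripper": 0},{"dx": 0,"dy": 0,"dz": -0.13,"ax": 0,"ay": 0,"az": 0,"gripper": 0},{"dx": 0,"dy": 0,"dz": 0,"ax": 0,"ay": 0,"az": 0,"gripper": 0}]'

```text
clock: 25.48
eef_pos: [617.9, -174.3, 263.7]
tool_rot: [3.131, -0.003, -0.17]
force: [0.6, 0.6, -0.7]
width: -0.2
gripper_force: 0.0
```

```bash
cat >> h.py <<'E'
def reds():
    R=np.array([[np.cos(YAW),np.sin(YAW)],[-np.sin(YAW),np.cos(YAW)]])
    for n in('side','top'):
        im=grab(n); W=cloud(im); hsv=cv2.cvtColor(im['color'],cv2.COLOR_RGB2HSV); H,S,V=[hsv[...,i].astype(int) for i in range(3)]
        m=((H<8)|(H>172))&(S>150)&(V>80)&(W[...,0]>380)&(W[...,0]<650)&(W[...,1]<-80)&(W[...,1]>-300)
        for c in blobs(m,2):
            P=W[c[:,1],c[:,0]]; d=np.c_[(P[:,:2]-C0)@R.T,P[:,2]]
            print(n,'red px',c.mean(0).round(1),'case min',d.min(0).round(),'med',np.median(d,0).round(),'max',d.max(0).round())
E
python3 - <<'E'
from h import *
lidplane(40,53); reds()
go(*case(-222,0),172)
im=grab('side','s8')
cv2.imwrite('pics/s8c.png',cv2.resize(im['color'][130:230,210:350],None,fx=4,fy=4,interpolation=cv2.INTER_CUBIC)[:,:,::-1])
E
```

```text
side 952 mean [ 612.5 -174.    47.5] slope case x,y [ 0.    -0.001] res 1.7
   rect world [ 621.7 -175.4  137.6  151.    80.4] case rect [  5.6   0.6 151.  137.6   0.2] case x -70.1 81.4 y -68.2 69.3
top 188 mean [ 622.1 -129.9   49.3] slope case x,y [-0.001  0.002] res 1.8
   rect world [ 631.3 -134.5   31.6   78.6   78.4] case rect [ 8.2 42.5 31.6 78.6 88.2] case x -30.7 47.7 y 25.9 58.0
pos [ 615.1 -173.2  257.9] rot [ 3.132  0.007 -0.17 ] w -0.5 t 25.675 q [ 0.1   0.62  0.22  1.54 -0.13  1.   -1.39] -> d [-0.734  0.001  0.292]
```

View pics/s8c.png

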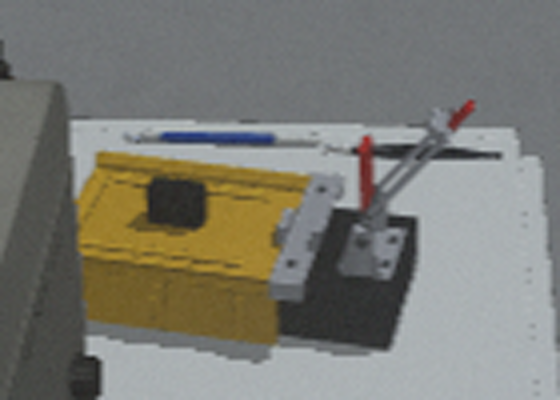

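step_arm --plan '[{"dx": -0.1225,"dy": 0,"dz": 0,"ax": 0,"ay": 0,"az": 0,"gripper": 0},{"dx": -0.1225,"dy": 0,"dz": 0,"ax": 0,"ay": 0,"az": 0,"gripper": 0},{"dx": -0.1225,"dy": 0,"dz": 0,"ax": 0,"ay": 0,"az": 0,"gripper": 0},{"dx": -0.1225,"dy": 0,"dz": 0,"ax": 0,"ay": 0,"az": 0,"gripper": 0},{"dx": -0.1225,"dy": 0,"dz": 0,"ax": 0,"ay": 0,"az": 0,"gripper": 0},{"dx": -0.1225,"dy": 0,"dz": 0,"ax": 0,"ay": 0,"az": 0,"gripper": 0},{"dx": 0,"dy": 0,"dz": 0,"ax": 0,"ay": 0,"az": 0,"gripper": 0}]'

```text
clock: 26.6
eef_pos: [395.4, -135.5, 259.2]
tool_rot: [3.132, 0.009, -0.171]
force: [0.4, 0.9, 0.2]
width: -0.3
gripper_force: 0.0
```

```bash
cat >> h.py <<'E'
def reds():
    "red pixels of side view cast onto the vertical plane case y=0 -> case x,z"
    ex=np.array([np.cos(YAW),np.sin(YAW),0]); ey=np.array([-np.sin(YAW),np.cos(YAW),0]); o=np.r_[C0,0]
    im=grab('side'); hsv=cv2.cvtColor(im['color'],cv2.COLOR_RGB2HSV); H,S,V=[hsv[...,i].astype(int) for i in range(3)]
    m=((H<10)|(H>170))&(S>120)&(V>70); m[:,:255]=0; m[:,350:]=0; m[:130]=0; m[225:]=0
    nb,lab=cv2.connectedComponents(m.astype(np.uint8),connectivity=8)
    for i in range(1,nb):
        v,u=np.nonzero(lab==i)
        if len(v)<3: continue
        d=np.c_[(u-im['cx'])/im['fx'],(v-im['cy'])/im['fy'],np.ones(len(u))]@im['T'][:3,:3].T
        t=im['T'][:3,3]; p=t+d*(((o-t)@ey)/(d@ey))[:,None]
        x=(p-o)@ex; print('red',len(v),'case x',x.min().round(),x.max().round(),'z',p[:,2].min().round(),p[:,2].max().round(),'top at x',x[p[:,2].argmax()].round())
E
python3 - <<'E'
from h import *
reds(); go(*case(-222,0),172)
E
```

```text
red 15 case x -189.0 -179.0 z 146.0 164.0 top at x -189.0
red 30 case x -127.0 -121.0 z 78.0 130.0 top at x -124.0
pos [ 397.8 -136.   259.6] rot [ 3.132  0.006 -0.171] w 0.2 t 26.65 q [ 0.07  0.3   0.24  2.11 -0.09  0.74 -1.38] -> d [0.001 0.001 0.292]
```

step_arm --plan '[{"dx": 0,"dy": 0,"dz": 0.1,"ax": 0,"ay": 0,"az": 0,"gripper": 0},{"dx": 0,"dy": 0,"dz": 0.1,"ax": 0,"ay": 0,"az": 0,"gripper": 0},{"dx": 0,"dy": 0,"dz": 0.09,"ax": 0,"ay": 0,"az": 0,"gripper": 0},{"dx": 0,"dy": 0,"dz": 0,"ax": 0,"ay": 0,"az": 0,"gripper": 0},{"dx": 0.05,"dy": 0,"dz": 0,"ax": 0,"ay": 0,"az": 0,"gripper": 0},{"dx": 0.05,"dy": 0,"dz": 0,"ax": 0,"ay": 0,"az": 0,"gripper": 0},{"dx": 0.05,"dy": 0,"dz": 0,"ax": 0,"ay": 0,"az": 0,"gripper": 0},{"dx": 0,"dy": 0,"dz": 0,"ax": 0,"ay": 0,"az": 0,"gripper": 0}]'

```text
clock: 27.65
eef_pos: [444.6, -144.9, 173.0]
tool_rot: [3.131, 0.002, -0.17]
force: [-0.7, -0.6, 0.2]
width: 0.0
gripper_force: 0.0
```

Run:
```python
from h import *
reds(); go(*case(-121,0),172); print(ctrl.read_state()['force'].round(1))
```

```text
red 10 case x -158.0 -154.0 z 157.0 175.0 top at x -158.0
red 28 case x -127.0 -121.0 z 81.0 130.0 top at x -124.0
pos [ 443.2 -144.6  172.8] rot [ 3.131  0.004 -0.17 ] w -0.1 t 27.7 q [ 0.11  0.51  0.19  2.1  -0.15  0.55 -1.33] -> d [0.182 0.002 0.002]
[-0.3 -0.  -0.4]
```

step_arm --plan '[{"dx": 0.04,"dy": 0,"dz": 0,"ax": 0,"ay": 0,"az": 0,"gripper": 0},{"dx": 0.04,"dy": 0,"dz": 0,"ax": 0,"ay": 0,"az": 0,"gripper": 0},{"dx": 0.03,"dy": 0,"dz": 0,"ax": 0,"ay": 0,"az": 0,"gripper": 0},{"dx": 0.03,"dy": 0,"dz": 0,"ax": 0,"ay": 0,"az": 0,"gripper": 0},{"dx": 0.03,"dy": 0,"dz": 0,"ax": 0,"ay": 0,"az": 0,"gripper": 0},{"dx": 0.02,"dy": 0,"dz": 0,"ax": 0,"ay": 0,"az": 0,"gripper": 0},{"dx": 0,"dy": 0,"dz": 0,"ax": 0,"ay": 0,"az": 0,"gripper": 0},{"dx": 0,"dy": 0,"dz": 0,"ax": 0,"ay": 0,"az": 0,"gripper": 0}]'

```text
clock: 28.7
eef_pos: [498.2, -154.2, 172.3]
tool_rot: [3.132, 0.006, -0.171]
force: [0.2, 0.5, 0.4]
width: -0.1
gripper_force: 0.0
```

Run:
```python
from h import *
reds(); go(*case(-121,0),172); print(ctrl.read_state()['force'].round(1))
im=grab('side','s9')
cv2.imwrite('pics/s9c.png',cv2.resize(im['color'][110:230,210:350],None,fx=4,fy=4,interpolation=cv2.INTER_CUBIC)[:,:,::-1])
```

```text
red 42 case x -127.0 -119.0 z 78.0 130.0 top at x -124.0
red 20 case x -49.0 -32.0 z 49.0 64.0 top at x -49.0
pos [ 498.2 -154.2  172.3] rot [ 3.132  0.005 -0.171] w 0.1 t 28.75 q [ 0.11  0.57  0.19  1.96 -0.16  0.63 -1.34] -> d [-0.005  0.001  0.001]
[ 0.9  0.6 -0.5]
```

View pics/s9c.png

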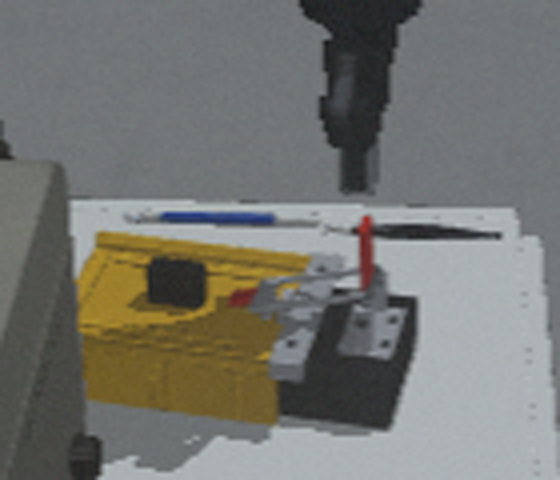

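step_arm --plan '[{"dx": 0.08,"dy": 0,"dz": 0,"ax": 0,"ay": 0,"az": 0,"gripper": 0},{"dx": 0,"dy": 0,"dz": 0.06,"ax": 0,"ay": 0,"az": 0,"gripper": 0},{"dx": 0,"dy": 0,"dz": 0.06,"ax": 0,"ay": 0,"az": 0,"gripper": 0},{"dx": 0,"dy": 0,"dz": 0,"ax": 0,"ay": 0,"az": 0,"gripper": 0},{"dx": -0.05,"dy": 0,"dz": 0,"ax": 0,"ay": 0,"az": 0,"gripper": 0},{"dx": -0.036,"dy": 0,"dz": 0,"ax": 0,"ay": 0,"az": 0,"gripper": 0},{"dx": -0.037,"dy": 0,"dz": 0.003,"ax": 0,"ay": 0,"az": 0,"gripper": 0},{"dx": 0,"dy": 0,"dz": 0,"ax": 0,"ay": 0,"az": 0,"gripper": 0}]'

```text
clock: 29.8
eef_pos: [484.8, -152.3, 135.8]
tool_rot: [3.132, 0.006, -0.171]
force: [0.6, 0.2, 0.0]
width: 0.2
gripper_force: 0.0
```

Run:
```python
from h import *
reds(); go(*case(-149.2,0),125.5); print(ctrl.read_state()['force'].round(1))
```

```text
red 35 case x -152.0 -130.0 z 76.0 127.0 top at x -150.0
red 19 case x -52.0 -38.0 z 53.0 65.0 top at x -52.0
pos [ 485.1 -152.3  135.7] rot [ 3.132  0.006 -0.171] w -0.1 t 29.85 q [ 0.13  0.62  0.17  2.02 -0.17  0.53 -1.32] -> d [-0.054 -0.     0.034]
[-0.2  0.3 -0.9]
```

step_arm --plan '[{"dx": -0.028,"dy": 0,"dz": 0.0165,"ax": 0,"ay": 0,"az": 0,"gripper": 0},{"dx": -0.027,"dy": 0,"dz": 0.0165,"ax": 0,"ay": 0,"az": 0,"gripper": 0},{"dx": -0.02,"dy": 0,"dz": 0.025,"ax": 0,"ay": 0,"az": 0,"gripper": 0},{"dx": -0.02,"dy": 0,"dz": 0.025,"ax": 0,"ay": 0,"az": 0,"gripper": 0},{"dx": 0,"dy": 0,"dz": 0,"ax": 0,"ay": 0,"az": 0,"gripper": 0}]'

```text
clock: 30.48
eef_pos: [455.7, -147.4, 109.8]
tool_rot: [3.132, 0.008, -0.171]
force: [0.0, 0.1, -0.4]
width: -0.3
gripper_force: 0.0
```

Run:
```python
from h import *
reds(); go(*case(-166,0),92); print(ctrl.read_state()['force'].round(1))
```

```text
red 58 case x -182.0 -138.0 z 68.0 95.0 top at x -179.0
red 22 case x -55.0 -38.0 z 56.0 68.0 top at x -55.0
pos [ 455.9 -147.5  110. ] rot [ 3.132  0.008 -0.171] w 0.1 t 30.525 q [ 0.15  0.63  0.15  2.11 -0.19  0.42 -1.3 ] -> d [-0.011 -0.002  0.06 ]
[-0.1  0.2 -0.3]
```

step_arm --plan '[{"dx": -0.009,"dy": 0,"dz": 0.03,"ax": 0,"ay": 0,"az": 0,"gripper": 0},{"dx": -0.004,"dy": 0,"dz": 0.03,"ax": 0,"ay": 0,"az": 0,"gripper": 0},{"dx": 0,"dy": 0,"dz": 0.012,"ax": 0,"ay": 0,"az": 0,"gripper": 0},{"dx": 0,"dy": 0,"dz": 0,"ax": 0,"ay": 0,"az": 0,"gripper": 0}]'

```text
clock: 31.02
eef_pos: [452.9, -147.2, 92.0]
tool_rot: [3.133, 0.004, -0.171]
force: [-8.3, 3.1, 43.1]
width: -0.1
gripper_force: 21.9
```

Run:
```python
from h import *
reds(); go(*case(-166,0),92); print(ctrl.read_state()['force'].round(1))
```

```text
red 21 case x -55.0 -38.0 z 57.0 68.0 top at x -55.0
red 49 case x -186.0 -138.0 z 60.0 75.0 top at x -185.0
pos [ 452.9 -147.2   92. ] rot [ 3.133  0.004 -0.171] w -0.1 t 31.075 q [ 0.16  0.67  0.13  2.13 -0.2   0.36 -1.29] -> d [-0.002 -0.002  0.   ]
[-8.6  3.1 43.8]
```

step_arm --plan '[{"dx": 0,"dy": 0,"dz": -0.05,"ax": 0,"ay": 0,"az": 0,"gripper": 0},{"dx": 0,"dy": 0,"dz": -0.15,"ax": 0,"ay": 0,"az": 0,"gripper": 0},{"dx": 0,"dy": 0,"dz": -0.15,"ax": 0,"ay": 0,"az": 0,"gripper": 0},{"dx": 0,"dy": 0,"dz": -0.15,"ax": 0,"ay": 0,"az": 0,"gripper": 0},{"dx": 0,"dy": 0,"dz": 0,"ax": 0,"ay": 0,"az": 0,"gripper": 0},{"dx": 0,"dy": 0,"dz": 0,"ax": 0,"ay": 0,"az": 0,"gripper": 0}]'

```text
clock: 31.82
eef_pos: [453.8, -145.6, 238.4]
tool_rot: [3.132, 0.006, -0.17]
force: [0.8, 0.5, -0.5]
width: 0.1
gripper_force: 0.0
```

Run:
```python
from h import *
reds(); lidplane(40,53,('side',))
im=grab('side','s10')
cv2.imwrite('pics/s10c.png',cv2.resize(im['color'][130:230,210:350],None,fx=4,fy=4,interpolation=cv2.INTER_CUBIC)[:,:,::-1])
```

```text
red 22 case x -55.0 -38.0 z 57.0 68.0 top at x -55.0
red 88 case x -186.0 -138.0 z 61.0 76.0 top at x -154.0
side 869 mean [ 616.6 -171.2   47.7] slope case x,y [ 0.002 -0.006] res 1.7
   rect world [ 612.8 -180.2  138.   143.1   86. ] case rect [ -2.3  -5.7 143.1 138.    5.8] case x -70.1 75.8 y -68.5 68.7
```

View pics/s10c.png

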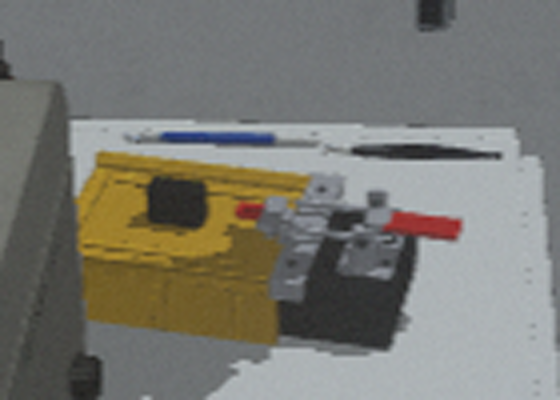

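The lever lies flat (crop 425,225), the claw is hooked behind the keeper (crop 262,215), and the lid is flat. I'm handing the job in.

```bash
python3 -c "
from cell import ctrl; print(ctrl.finish_job())"
```

```text
the job is handed in; nothing more can be done
None
```

I packed the one tin and the eraser (the only two items on the cabinet), slid the lid home, hooked the claw behind the keeper with the lever still up, closed the lever flat, and handed the job in; the last picture showed it all in place, but no verdict came back.

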